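Lower the ratchet-arm curing lamp over the spin coater

TASK

The curing lamp beside the spin coater is propped up on its ratchet arm. With the fingertips press the orange release paddle on top of the arm until the pawl lifts out of the teeth, and with it kept pressed push the arm smoothly down to its stop, so that the lamp hangs level over the coater; then let go, so that the pawl drops back into the bottom notch. Do not force or slam the arm, do not pinch it or raise it, and leave the coater, the bottle, the chip box and the tweezers as they are.

Things in the scene. Friction and masses are not known exactly. Their poses are not given: they have to be found in the camera images.
- lamp_arm (a joint): Angle of the lamp arm above level, rad: 0 = on its stop; starts in a notch, at about 0.26, 0.40 or 0.54; notches are 0.14 apart, the lowest at the stop. White arm 28 mm wide, 24 high, hinged on the post, round black lamp (112 mm across) at its end. Damped: pawl free, it sinks by itself at about 0.2 rad/s, and at 0.4 with the paddle held fully down. With the pawl in the teeth it cannot go down.
- pawl (a joint): Angle of the pawl lever on the arm, rad: 0 = nose seated in a notch, 0.13 = paddle fully down on its bump stop (13 mm of travel). The nose is clear of the teeth above about 0.07 (paddle down 7 mm). Pressing takes 3 to 4 N. Let go, or if the arm sinks away from the finger, a spring drops the nose into the next notch; press again to go on.
- paddle_top (a point): Middle of the top of the orange paddle, where to press: 44 mm along the arm, 32 mm across, with a 5 mm high ridge at either end. x points along the arm away from the hinge, z out of the paddle; it is pressed along -z. Arm level, paddle up: 160 mm from the hinge axis along the arm and 74 mm above it; with the arm it travels on an arc about the hinge.
- hinge (a point): On the hinge axis of the arm, in the arm's middle plane, 180 mm above the table. y is the hinge axis (level), x points along the arm (upward while the arm is raised).
- lamp_centre (a point): Middle of the round underside of the lamp, 250 mm along the arm from the hinge and 55 mm below the arm's axis. Level, it hangs 125 mm above the table.
- stand: Heavy stand of the lamp, fixed to the table: grey foot plate 190 x 150 x 14 mm, aluminium post, steel toothed wheel of 57 mm radius at the top on the hinge axis. Origin on the table under the hinge; x points (level) along the arm towards the lamp, z up.
- coater: Spin coater, a black drum 160 mm across and 76 mm high with a chuck and a small glass chip on top (88 mm in all), loose, 2.2 kg, standing under the lamp. Origin at the centre of its underside. Leave it alone.
- resist_bottle: Loose amber bottle with a black cap, 48 mm across, 105 mm high, upright. Origin at the centre of its underside. Leave it alone.
- chip_box: Loose flat white box with a clear lid, 74 x 54 x 29 mm. Origin at the centre of its underside. Leave it alone.
- tweezers: Loose steel tweezers lying flat, 130 mm long, 9 mm high. Origin at the middle, on the table. Leave them alone.

How it is judged (in metres and radians):
On the way, in this order (a step that is already met when the one before it is completed fails the run):
1. the paddle is pressed, lifting the pawl, while the arm is still raised (value of joint pawl above 0.03 rad and value of joint lamp_arm above 0.2 rad and contact force between the fingers and pawl above 0.5 N), for 0.02 s.
2. the arm is pushed down to its stop (value of joint lamp_arm below 0.035 rad), for 0.1 s.
At the end, for the whole second after the job is handed in: the arm rests level on its stop (within 0.035 rad), the pawl is back in the bottom notch (within 0.025 rad), and the lamp hangs over the coater (centres within 30 mm) (value of joint lamp_arm below 0.035 rad and value of joint pawl below 0.025 rad and angle between lamp_centre's own z axis and vertical below 0.05 rad and horizontal distance between lamp_centre and coater below 0.03 m); the robot touches nothing.
It fails at once if the arm is forced (more than 60 N on the arm or the paddle) (contact force between the fingers and lamp_arm above 60 N).
It fails at once if the arm is slammed down (faster than 1.2 rad/s) (velocity of joint lamp_arm below -1.2 rad/s).
It fails at once if the arm is raised (value of joint lamp_arm above 0.65 rad or velocity of joint lamp_arm above 0.4 rad/s).
It fails at once if the arm or the paddle is pinched from both sides ((contact force between the fingers and lamp_arm_c1 above 4 N and contact force between the fingers and lamp_arm_c2 above 4 N) or (contact force between the fingers and pawl_c2 above 4 N and contact force between the fingers and pawl_c3 above 4 N)).
It fails at once if the coater, bottle, chip box or tweezers are moved or lifted (more than 15 mm) or tipped (distance of any of coater, resist_bottle, chip_box, tweezers from where it was at the start of the episode above 0.015 m or angle between resist_bottle's own z axis and vertical above 0.3 rad).
It also fails if it takes over 35 s, if anything falls off the work surface, if the arm or the gripper's body presses on something with over 40 N, if the wrist force passes 120 N, or if a joint passes its speed limit or range.

ROBOT

A 7-joint arm with a two-finger parallel gripper is mounted at the origin on the work surface. World frame = base frame: x ahead of the robot, y to its left, z up, the work surface at z = 0. Lengths are in mm, angles in rad, forces in N, time in s.
With the tool pointing down it reaches from about 400 to 875 mm from the base axis. Payload 4.4 kg.
Tool frame: the origin (TCP) lies at the very end of the fingers, on their centre line; the grasp point (between the pads) lies 19 mm behind it; z points along the fingers, y is the direction in which the jaws open and shut (so a half turn about z gives the same grasp; the last joint's range is limited). The gripper opens to 85 mm and grips with 20 to 120 N. Pads are 22 mm wide; open, the fingers measure 114 mm over their backs; the gripper's body (76 mm by 85 mm) begins 54 mm behind the grasp point. The pads swing forward as they close: fully open they stand 13 mm farther back than shut.
Start: joints at [1.192, 0.628, 0.038, 1.517, -0.027, 0.996, -0.02], TCP at [200.048, -618.465, 231.313] pointing down, gripper open.
Joint ranges: [-3.06, 3.06], [-0.37, 2.12], [-1.25, 1.32], [0.18, 2.47], [-1.1, 4.24], [0.23, 1.98], [-2.94, 2.94]. Speed limits (rad/s): [2.57, 2.57, 3.14, 3.14, 3.14, 3.14, 3.14].

INTERFACE

Orientations are given as [roll, pitch, yaw] about the fixed x, y, z axes, in that order (R = Rz(yaw) Ry(pitch) Rx(roll)).
In Python, from cell import read_state, get_image, calibration, finish_job gives the robot as it stands. The module is installed in compiled form; this text tells all that it offers.
- The arm moves only by the tool apply_moves, never from a script. Its argument "increments" is a list of rows, each an object of numbers: "tx", "ty", "tz": the shift along the world's x, y, z in m; "rx", "ry", "rz": the turn, a rotation vector about the world's x, y, z in units of 5 degrees (1.0 is 5 degrees); "claw": the finger opening in m, from 0 to 0.0854. In form: [{"tx": .., "ty": .., "tz": .., "rx": .., "ry": .., "rz": .., "claw": ..}, ...]. A call has 1 to 12 rows; each row is the pose to reach, as a shift and turn from the pose commanded when the call began; what a row does not reach only later rows make up. A row lasts 1/10 s, in which the tool goes at most 50 mm and 8.59 degrees, less where a joint would pass 70% of its speed; a pose out of reach is approached as far as the arm can. A call with a gripper value outside its range is refused whole. The fingers move at their own pace and stop on an object; the grip force is fixed at half the most. Time passes only in rows, so rows that repeat a pose let the fingers close. It gives the time, the measured TCP pose, the force and the opening at its end, in the units of the state.
- read_state(): the state, without advancing time (a new reading comes with each control period).
- get_image(name): name is "side" or "top"; returns the picture (384x512x3 uint8, red, green, blue); there is no depth.
- calibration(name): a dict with "camera_matrix" (3x3 intrinsics, pixels), "origin" and "attitude" of the camera in the world. Camera axes: x right, y up, looking along -z (the intrinsics and any distortion apply to the point x, -y, -z); pixel columns grow to the right and rows downward; lengths in mm; the calibration is good to about 2 mm. A picture is of the moment at which its call begins. calibration takes no time and is no camera call.
- finish_job(): hands the job in, once; it reports no verdict.
The state is a dict: "clock": time; "qpos": joint angles; "qd": joint speeds; "tau": joint torques, N m; "eef_pos": TCP position; "tool_rot": TCP orientation; "force": force on the tool from outside, world axes, zero at the start; "torque": the same for the moment, N m; "width": finger opening in mm.
Only numpy, scipy, OpenCV 4.12 (cv2) and the standard library are available. Lean on these libraries where they do the work, as an engineer would, in place of code of your own. Each camera call takes 0.05 s, during which the arm holds its last target. There are 200 camera calls.

## Working session

There is one attempt and no reset: what is moved stays moved. The work goes in short steps, Python scripts to look and compute and a tool call to move; the robot and the scene stay as the last step left them, time stands still between calls to the robot, and variables do not carry over. Pictures are saved under pics/ and viewed, about 8 in all and at most 12, crops included, and the job is handed in when it is done.

Besides the shell and the picture viewer there is one more tool, called after ">>>" by a JSON object that holds its "op" and its "data", one argument or row to a line. apply_moves: Moves the arm, as the interface text tells. Its arguments: {"type":"object","properties":{"increments":{"type":"array"}},"required":["increments"]}

```bash
mkdir -p pics; python3 - <<'E'
from cell import *
import cv2,numpy as np
np.set_printoptions(precision=4,suppress=True)
for n in("side","top"):
    im=get_image(n);cv2.imwrite(f"pics/{n}0.png",im[:,:,::-1]);print(n,calibration(n))
print(read_state())
E
```

```text
side {'camera_matrix': array([[361.8616,   0.    , 254.6047],
       [  0.    , 361.8616, 193.0753],
       [  0.    ,   0.    ,   1.    ]]), 'origin': array([ 367.8297, -419.6602,  709.4946]), 'attitude': array([ 0.8167,  0.0222, -0.4707])}
top {'camera_matrix': array([[357.0798,   0.    , 255.9795],
       [  0.    , 357.0798, 194.8555],
       [  0.    ,   0.    ,   1.    ]]), 'origin': array([476.9357, 115.5561, 805.3746]), 'attitude': array([ 0.2084, -0.0062, -1.4954])}
{'clock': 0.1, 'qpos': array([ 1.1922,  0.6292,  0.0384,  1.5183, -0.027 ,  0.9963, -0.02  ]), 'qd': array([ 0.0005, -0.0003, -0.0005, -0.0034, -0.0016,  0.0014,  0.0007]), 'tau': array([  0.0026, -56.4528,   1.2301, -19.3973,   0.0112,   0.0055,
        -0.    ]), 'eef_pos': array([ 199.8845, -617.9167,  230.5039]), 'tool_rot': array([-3.1399, -0.    ,  0.3128]), 'force': array([ 0.0778, -0.5624,  0.1586]), 'torque': array([0.055 , 0.0679, 0.0402]), 'width': 84.99942325018462}
```

View pics/side0.png

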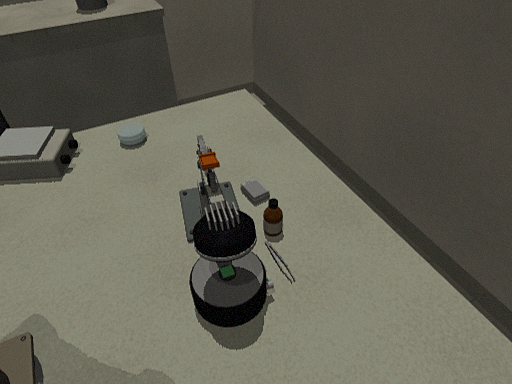

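View pics/top0.png

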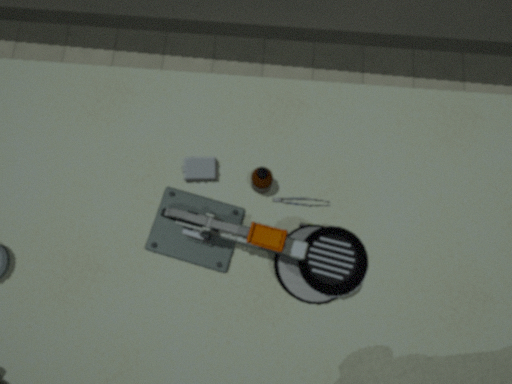

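Side view: the lamp is at about (225,235), the coater at (228,285) and the orange paddle at (209,160). Top view: the paddle is at (268,237), the lamp at (334,261) and the foot plate at (195,228). Next I triangulate these.

```bash
cat > h.py <<'E'
import cv2,numpy as np
from cell import *
from scipy.spatial.transform import Rotation as Ro
np.set_printoptions(precision=3,suppress=True)
def ray(n,p):
    c=calibration(n);K=c["camera_matrix"];d=np.linalg.inv(K)@[p[0],p[1],1]
    d=Ro.from_euler("xyz",c["attitude"]).as_matrix()@(d*[1,-1,-1])
    return c["origin"],d/np.linalg.norm(d)
def onz(n,p,z):
    o,d=ray(n,p);return o+d*(z-o[2])/d[2]
def tri(ps,pt):
    o1,d1=ray("side",ps);o2,d2=ray("top",pt)
    s=np.linalg.lstsq(np.c_[d1,-d2],o2-o1,rcond=None)[0]
    a,b=o1+d1*s[0],o2+d2*s[1];return (a+b)/2,np.linalg.norm(a-b)
def orange(im,box):
    h=cv2.cvtColor(im,cv2.COLOR_RGB2HSV);m=cv2.inRange(h,(4,190,110),(18,255,255))
    k=np.zeros_like(m);x0,y0,x1,y1=box;k[y0:y1,x0:x1]=255;m&=k
    c=max(cv2.findContours(m,0,2)[0],key=cv2.contourArea);return cv2.minAreaRect(c),cv2.boxPoints(cv2.minAreaRect(c)),cv2.contourArea(c)
E
python3 - <<'E'
from h import *
S=cv2.imread("pics/side0.png")[:,:,::-1].copy();T=cv2.imread("pics/top0.png")[:,:,::-1].copy()
rs,bs,a=orange(S,(180,130,240,185));rt,bt,b=orange(T,(235,210,300,265));print(rs,a,rt,b)
print(bs,bt)
p,e=tri(rs[0],rt[0]);print("paddle",p,e)
for z in(292,310,326):print(z,onz("top",rt[0],z),[onz("top",q,z) for q in bt])
# footplate
C=np.array([[169,188],[245,208],[227,272],[146,250]],float)
W=[onz("top",q,14) for q in C];print("plate",W,np.mean(W,0))
v=W[1]-W[0]+W[2]-W[3];print("yaw",np.degrees(np.arctan2(v[1],v[0])))
print("bottle,box", onz("top",(262,172),105),onz("top",(200,168),29))
v=np.hstack([cv2.resize(T[140:310,140:380],None,fx=3,fy=3)]);cv2.imwrite("pics/t1.png",cv2.convertScaleAbs(v[:,:,::-1],alpha=1.5))
v=cv2.resize(S[120:330,150:320],None,fx=2.8,fy=2.8);cv2.imwrite("pics/s1.png",cv2.convertScaleAbs(v[:,:,::-1],alpha=1.5))
E
```

```text
((208.37838745117188, 159.770263671875), (7.562353610992432, 16.604297637939453), 80.53767395019531) 86.5 ((268.2884521484375, 236.9423065185547), (30.872438430786133, 20.26003646850586), 15.255120277404785) 547.0
[[199.568 157.405]
 [215.946 154.676]
 [217.189 162.135]
 [200.811 164.865]] [[250.731 242.654]
 [256.062 223.108]
 [285.846 231.231]
 [280.515 250.777]]
paddle [524.794  98.453 295.904] 0.2650446090978238
292 [525.292  98.293 292.   ] [array([515.268, 122.761, 292.   ]), array([543.846, 117.278, 292.   ]), array([535.389,  73.648, 292.   ]), array([507.024,  79.601, 292.   ])]
310 [523.597  98.898 310.   ] [array([513.924, 122.508, 310.   ]), array([541.5  , 117.217, 310.   ]), array([533.339,  75.117, 310.   ]), array([505.969,  80.862, 310.   ])]
326 [522.089  99.436 326.   ] [array([512.729, 122.283, 326.   ]), array([539.415, 117.164, 326.   ]), array([531.517,  76.424, 326.   ]), array([505.031,  81.982, 326.   ])]
plate [array([644.958, 321.39 ,  14.   ]), array([612.224, 145.566,  14.   ]), array([469.167, 172.947,  14.   ]), array([502.716, 354.042,  14.   ])] [557.266 248.486  14.   ]
yaw -100.5204841331572
bottle,box [673.272 113.727 105.   ] [693.128 253.675  29.   ]
```

View pics/t1.png

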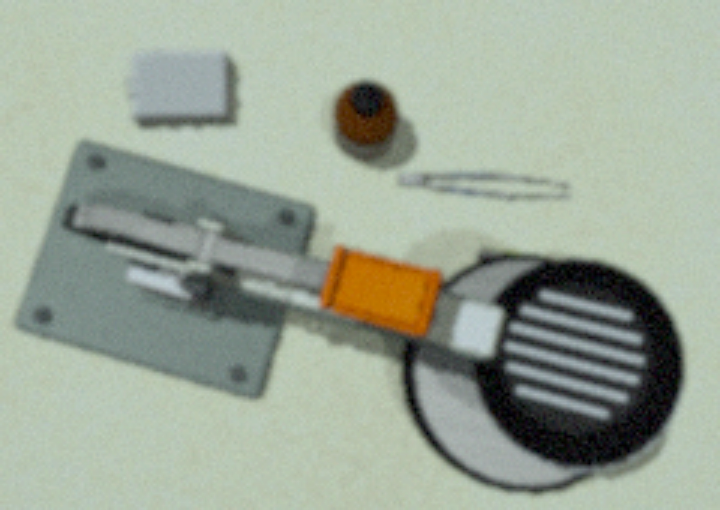

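View pics/s1.png

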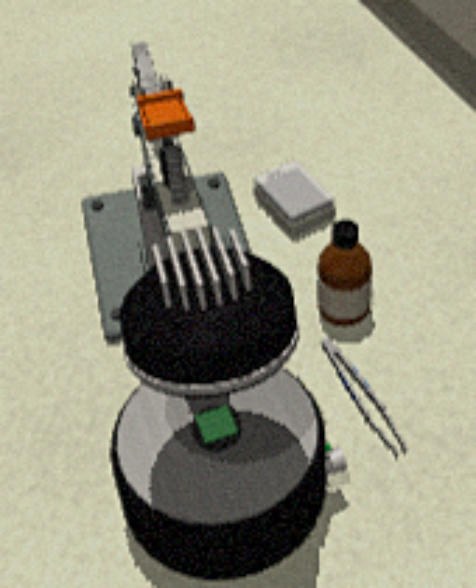

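>>> {"op": "apply_moves", "data": {
  "increments": [
    {"tx": 0.02,"ty": 0.02,"tz": 0.04,"rz": 0.6,"claw": 0},
    {"tx": 0.05,"ty": 0.05,"tz": 0.07,"rz": 1.2,"claw": 0},
    {"tx": 0.08,"ty": 0.08,"tz": 0.09,"rz": 1.8,"claw": 0},
    {"tx": 0.11,"ty": 0.115,"tz": 0.11,"rz": 2.5,"claw": 0},
    {"tx": 0.14,"ty": 0.15,"tz": 0.13,"rz": 3.2,"claw": 0},
    {"tx": 0.17,"ty": 0.19,"tz": 0.15,"rz": 3.9,"claw": 0},
    {"tx": 0.2,"ty": 0.23,"tz": 0.17,"rz": 4.6,"claw": 0},
    {"tx": 0.225,"ty": 0.27,"tz": 0.17,"rz": 5.3,"claw": 0},
    {"tx": 0.25,"ty": 0.32,"tz": 0.17,"rz": 6,"claw": 0},
    {"tx": 0.25,"ty": 0.32,"tz": 0.17,"rz": 6,"claw": 0}
  ]
}}

```text
$.increments[0]: bad value
```

```bash
python3 - <<'E'
from h import *
d=np.array([np.cos(np.radians(-100.5)),np.sin(np.radians(-100.5))])
c=onz("top",(314.3,264),76)[:2];T=(333.3,260.7)
print("coater",c)
for a,z in((.26,293),(.40,310),(.54,326)):
    p=onz("top",(268.3,236.9),z)[:2]
    h=p-d*(160*np.cos(a)-74*np.sin(a))
    L=h+d*(250*np.cos(a)+10*np.sin(a)); zl=180+250*np.sin(a)-10*np.cos(a)
    print(a,"hinge",h,"coater err",c-h-250*d,"lamp err",onz("top",T,zl)[:2]-L)
E
```

```text
coater [498.596  -4.797]
0.26 hinge [549.97  231.642] coater err [-5.815  9.375] lamp err [-4.229  0.162]
0.4 hinge [545.261 215.454] coater err [-1.105 25.563] lamp err [-2.772 13.785]
0.54 hinge [540.222 196.951] coater err [ 3.933 44.066] lamp err [-1.748 24.843]
```

>>> {"op": "apply_moves", "data": {
  "increments": [
    {"tx": 0.02,"ty": 0.02,"tz": 0.04,"rx": 0.0,"ry": 0.0,"rz": 0.6,"claw": 0.0},
    {"tx": 0.05,"ty": 0.05,"tz": 0.07,"rx": 0.0,"ry": 0.0,"rz": 1.2,"claw": 0.0},
    {"tx": 0.08,"ty": 0.08,"tz": 0.09,"rx": 0.0,"ry": 0.0,"rz": 1.8,"claw": 0.0},
    {"tx": 0.11,"ty": 0.115,"tz": 0.11,"rx": 0.0,"ry": 0.0,"rz": 2.5,"claw": 0.0},
    {"tx": 0.14,"ty": 0.15,"tz": 0.13,"rx": 0.0,"ry": 0.0,"rz": 3.2,"claw": 0.0},
    {"tx": 0.17,"ty": 0.19,"tz": 0.15,"rx": 0.0,"ry": 0.0,"rz": 3.9,"claw": 0.0},
    {"tx": 0.2,"ty": 0.23,"tz": 0.17,"rx": 0.0,"ry": 0.0,"rz": 4.6,"claw": 0.0},
    {"tx": 0.225,"ty": 0.27,"tz": 0.17,"rx": 0.0,"ry": 0.0,"rz": 5.3,"claw": 0.0},
    {"tx": 0.25,"ty": 0.32,"tz": 0.17,"rx": 0.0,"ry": 0.0,"rz": 6.0,"claw": 0.0},
    {"tx": 0.25,"ty": 0.32,"tz": 0.17,"rx": 0.0,"ry": 0.0,"rz": 6.0,"claw": 0.0}
  ]
}}

```text
clock: 1.1
eef_pos: [453.4, -291.4, 401.5]
tool_rot: [-3.14, -0.004, 0.848]
force: [0.7, 0.7, 0.7]
width: -0.2
```

>>> {"op": "apply_moves", "data": {
  "increments": [
    {"tx": 0.01,"ty": 0.03,"tz": 0.0,"rx": 0.0,"ry": 0.0,"rz": 0.5,"claw": 0.0},
    {"tx": 0.02,"ty": 0.07,"tz": 0.0,"rx": 0.0,"ry": 0.0,"rz": 1.2,"claw": 0.0},
    {"tx": 0.03,"ty": 0.115,"tz": 0.0,"rx": 0.0,"ry": 0.0,"rz": 2.0,"claw": 0.0},
    {"tx": 0.04,"ty": 0.16,"tz": 0.0,"rx": 0.0,"ry": 0.0,"rz": 2.8,"claw": 0.0},
    {"tx": 0.048,"ty": 0.205,"tz": 0.0,"rx": 0.0,"ry": 0.0,"rz": 3.6,"claw": 0.0},
    {"tx": 0.056,"ty": 0.25,"tz": 0.0,"rx": 0.0,"ry": 0.0,"rz": 4.4,"claw": 0.0},
    {"tx": 0.064,"ty": 0.295,"tz": -0.01,"rx": 0.0,"ry": 0.0,"rz": 5.2,"claw": 0.0},
    {"tx": 0.07,"ty": 0.34,"tz": -0.02,"rx": 0.0,"ry": 0.0,"rz": 5.8,"claw": 0.0},
    {"tx": 0.075,"ty": 0.375,"tz": -0.035,"rx": 0.0,"ry": 0.0,"rz": 6.3,"claw": 0.0},
    {"tx": 0.075,"ty": 0.3965,"tz": -0.05,"rx": 0.0,"ry": 0.0,"rz": 6.3,"claw": 0.0},
    {"tx": 0.075,"ty": 0.3965,"tz": -0.056,"rx": 0.0,"ry": 0.0,"rz": 6.3,"claw": 0.0},
    {"tx": 0.075,"ty": 0.3965,"tz": -0.056,"rx": 0.0,"ry": 0.0,"rz": 6.3,"claw": 0.0}
  ]
}}

```text
clock: 2.3
eef_pos: [524.5, 97.0, 344.1]
tool_rot: [-3.139, 0.002, 1.386]
force: [0.6, 0.3, -1.1]
width: 0.1
```

>>> {"op": "apply_moves", "data": {
  "increments": [
    {"tx": 0.0,"ty": 0.0,"tz": -0.012,"rx": 0.0,"ry": 0.0,"rz": 0.0,"claw": 0.0},
    {"tx": 0.0,"ty": 0.0,"tz": -0.024,"rx": 0.0,"ry": 0.0,"rz": 0.0,"claw": 0.0},
    {"tx": 0.0,"ty": 0.0,"tz": -0.035,"rx": 0.0,"ry": 0.0,"rz": 0.0,"claw": 0.0},
    {"tx": 0.0,"ty": 0.0,"tz": -0.035,"rx": 0.0,"ry": 0.0,"rz": 0.0,"claw": 0.0}
  ]
}}

```text
clock: 2.7
eef_pos: [524.0, 96.9, 308.4]
tool_rot: [-3.138, 0.002, 1.385]
force: [0.1, -0.2, 0.2]
width: 0.0
```

```bash
python3 - <<'E'
from h import *
S=get_image("side");T=get_image("top");print(read_state())
a=cv2.resize(S[80:240,140:270],(520,640)[::1]);b=cv2.resize(T[180:280,200:340],(560,400))
a=cv2.resize(S[80:240,140:270],(390,480));b=cv2.resize(T[170:290,210:310],(400,480))
cv2.imwrite("pics/c2.png",cv2.convertScaleAbs(np.hstack([a,b])[:,:,::-1],alpha=1.6))
E
```

```text
{'clock': 2.8, 'qpos': array([ 0.065,  0.402, -0.432,  1.725,  0.189,  1.056, -0.615]), 'qd': array([-0.003, -0.009, -0.003, -0.018, -0.001,  0.004, -0.   ]), 'tau': array([  0.126, -42.171,  -3.168, -19.317,   0.025,   0.015,  -0.004]), 'eef_pos': array([524.997,  97.734, 310.054]), 'tool_rot': array([-3.141,  0.   ,  1.386]), 'force': array([-0.577, -0.387,  0.095]), 'torque': array([-0.018, -0.006,  0.005]), 'width': -0.3274283469089403}
```

View pics/c2.png

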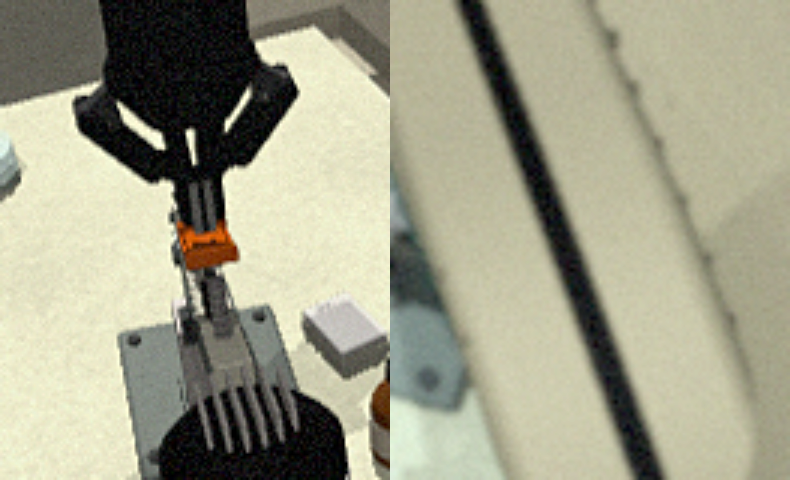

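>>> {"op": "apply_moves", "data": {
  "increments": [
    {"tx": 0.0,"ty": 0.0,"tz": -0.008,"rx": 0.0,"ry": 0.0,"rz": 0.0,"claw": 0.0},
    {"tx": 0.0,"ty": 0.0,"tz": -0.012,"rx": 0.0,"ry": 0.0,"rz": 0.0,"claw": 0.0},
    {"tx": 0.0,"ty": 0.0,"tz": -0.012,"rx": 0.0,"ry": 0.0,"rz": 0.0,"claw": 0.0}
  ]
}}

```text
clock: 3.1
eef_pos: [524.6, 97.9, 297.7]
tool_rot: [-3.141, 0.0, 1.386]
force: [-0.4, -0.1, 0.4]
width: -0.1
```

>>> {"op": "apply_moves", "data": {
  "increments": [
    {"tx": 0.0,"ty": 0.0,"tz": -0.003,"rx": 0.0,"ry": 0.0,"rz": 0.0,"claw": 0.0},
    {"tx": 0.0,"ty": -0.001,"tz": -0.005,"rx": 0.0,"ry": 0.0,"rz": 0.0,"claw": 0.0}
  ]
}}

```text
clock: 3.3
eef_pos: [525.2, 97.3, 293.5]
tool_rot: [3.141, -0.0, 1.386]
force: [-1.2, 0.2, 1.4]
width: 0.1
```

>>> {"op": "apply_moves", "data": {
  "increments": [
    {"tx": 0.0,"ty": -0.001,"tz": -0.004,"rx": 0.0,"ry": 0.0,"rz": 0.0,"claw": 0.0},
    {"tx": 0.0,"ty": -0.002,"tz": -0.008,"rx": 0.0,"ry": 0.0,"rz": 0.0,"claw": 0.0}
  ]
}}

```text
clock: 3.5
eef_pos: [525.3, 95.0, 285.5]
tool_rot: [3.141, -0.0, 1.386]
force: [-0.5, 0.1, 1.0]
width: -0.0
```

>>> {"op": "apply_moves", "data": {
  "increments": [
    {"tx": 0.0,"ty": -0.001,"tz": -0.005,"rx": 0.0,"ry": 0.0,"rz": 0.0,"claw": 0.0}
  ]
}}

```text
clock: 3.6
eef_pos: [525.2, 93.6, 280.1]
tool_rot: [3.141, 0.0, 1.386]
force: [-0.6, -1.1, 3.1]
width: 0.0
```

```bash
python3 - <<'E'
from h import *
S=get_image("side");print(read_state()["force"],read_state()["eef_pos"])
cv2.imwrite("pics/c3.png",cv2.convertScaleAbs(cv2.resize(S[120:280,170:290],(600,800)[:2] if 0 else (450,600))[:,:,::-1],alpha=1.6))
r,_,a=orange(S,(180,130,240,185));print(r,a)
E
```

```text
[ 0.226 -2.247  2.42 ] [524.806  93.001 279.203]
((202.0882568359375, 167.85296630859375), (6.063390731811523, 1.697749376296997), 75.96376037597656) 2.0
```

View pics/c3.png

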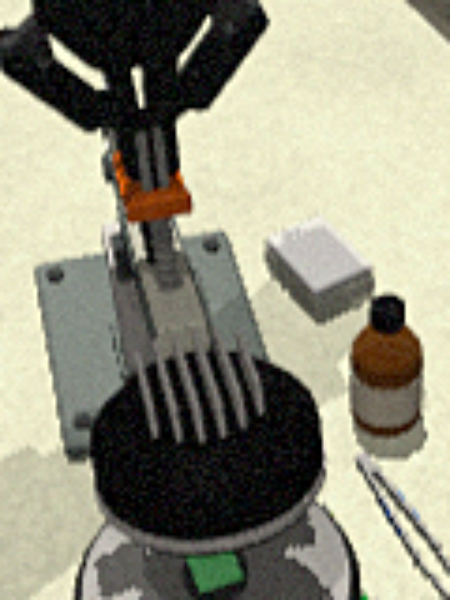

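The picture shows the fingers on the paddle. The lamp rim has dropped from row 257 to about 265, so the pawl is free and the arm is sinking with the finger. I keep following the arc.

>>> {"op": "apply_moves", "data": {
  "increments": [
    {"tx": -0.001,"ty": -0.003,"tz": -0.006,"rx": 0.0,"ry": 0.0,"rz": 0.0,"claw": 0.0},
    {"tx": -0.001,"ty": -0.006,"tz": -0.012,"rx": 0.0,"ry": 0.0,"rz": 0.0,"claw": 0.0}
  ]
}}

```text
clock: 3.85
eef_pos: [523.9, 87.6, 267.9]
tool_rot: [-3.142, 0.0, 1.386]
force: [-1.2, -0.7, 2.0]
width: 0.1
```

>>> {"op": "apply_moves", "data": {
  "increments": [
    {"tx": -0.001,"ty": -0.003,"tz": -0.006,"rx": 0.0,"ry": 0.0,"rz": 0.0,"claw": 0.0},
    {"tx": -0.002,"ty": -0.006,"tz": -0.012,"rx": 0.0,"ry": 0.0,"rz": 0.0,"claw": 0.0}
  ]
}}

```text
clock: 4.05
eef_pos: [522.6, 82.0, 255.9]
tool_rot: [3.14, -0.001, 1.386]
force: [1.6, 0.4, 2.7]
width: -0.1
```

>>> {"op": "apply_moves", "data": {
  "increments": [
    {"tx": -0.001,"ty": -0.002,"tz": -0.004,"rx": 0.0,"ry": 0.0,"rz": 0.0,"claw": 0.0}
  ]
}}

```text
clock: 4.15
eef_pos: [521.4, 79.6, 251.9]
tool_rot: [3.141, -0.0, 1.386]
force: [1.2, -1.9, 3.2]
width: 0.2
```

>>> {"op": "apply_moves", "data": {
  "increments": [
    {"tx": 0.0,"ty": -0.002,"tz": -0.005,"rx": 0.0,"ry": 0.0,"rz": 0.0,"claw": 0.0},
    {"tx": 0.0,"ty": -0.003,"tz": -0.009,"rx": 0.0,"ry": 0.0,"rz": 0.0,"claw": 0.0}
  ]
}}

```text
clock: 4.35
eef_pos: [521.0, 77.8, 243.1]
tool_rot: [-3.142, -0.001, 1.386]
force: [0.4, 2.6, 2.8]
width: 0.1
```

>>> {"op": "apply_moves", "data": {
  "increments": [
    {"tx": 0.0,"ty": 0.0,"tz": -0.002,"rx": 0.0,"ry": 0.0,"rz": 0.0,"claw": 0.0},
    {"tx": 0.0,"ty": 0.0,"tz": -0.002,"rx": 0.0,"ry": 0.0,"rz": 0.0,"claw": 0.0}
  ]
}}

```text
clock: 4.55
eef_pos: [521.0, 77.7, 241.8]
tool_rot: [3.141, -0.001, 1.387]
force: [-1.6, 1.6, 6.7]
width: -0.1
```

```bash
python3 - <<'E'
from h import *
S=get_image("side");print(read_state()["force"],read_state()["eef_pos"])
cv2.imwrite("pics/c4.png",cv2.convertScaleAbs(cv2.resize(S[120:280,170:290],(450,600))[:,:,::-1],alpha=1.6))
E
```

```text
[-0.992  1.994  5.74 ] [521.045  77.65  241.785]
```

View pics/c4.png

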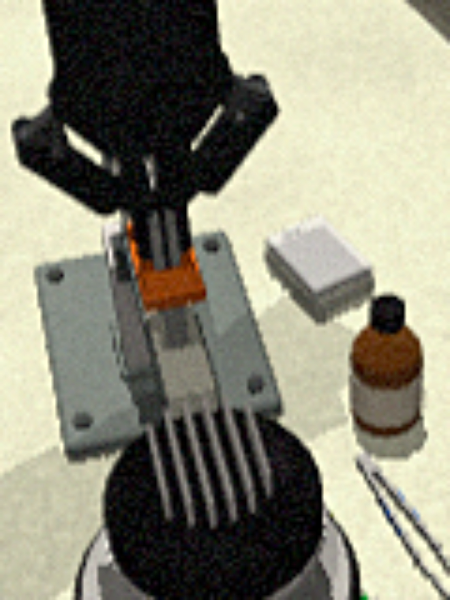

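The arm is nearly level and the force is rising to about 6 N. I press a little more and hold.

>>> {"op": "apply_moves", "data": {
  "increments": [
    {"tx": 0.0,"ty": 0.0,"tz": -0.001,"rx": 0.0,"ry": 0.0,"rz": 0.0,"claw": 0.0},
    {"tx": 0.0,"ty": 0.0,"tz": -0.002,"rx": 0.0,"ry": 0.0,"rz": 0.0,"claw": 0.0},
    {"tx": 0.0,"ty": 0.0,"tz": -0.002,"rx": 0.0,"ry": 0.0,"rz": 0.0,"claw": 0.0},
    {"tx": 0.0,"ty": 0.0,"tz": -0.002,"rx": 0.0,"ry": 0.0,"rz": 0.0,"claw": 0.0}
  ]
}}

```text
clock: 5.0
eef_pos: [521.2, 77.7, 241.1]
tool_rot: [3.14, -0.0, 1.387]
force: [-4.0, 1.2, 16.2]
width: 0.2
```

>>> {"op": "apply_moves", "data": {
  "increments": [
    {"tx": 0.0,"ty": 0.0,"tz": 0.003,"rx": 0.0,"ry": 0.0,"rz": 0.0,"claw": 0.0},
    {"tx": 0.0,"ty": 0.0,"tz": 0.008,"rx": 0.0,"ry": 0.0,"rz": 0.0,"claw": 0.0},
    {"tx": 0.0,"ty": 0.0,"tz": 0.015,"rx": 0.0,"ry": 0.0,"rz": 0.0,"claw": 0.0},
    {"tx": 0.0,"ty": 0.0,"tz": 0.03,"rx": 0.0,"ry": 0.0,"rz": 0.0,"claw": 0.0},
    {"tx": 0.0,"ty": 0.0,"tz": 0.06,"rx": 0.0,"ry": 0.0,"rz": 0.0,"claw": 0.0},
    {"tx": 0.0,"ty": 0.0,"tz": 0.1,"rx": 0.0,"ry": 0.0,"rz": 0.0,"claw": 0.0},
    {"tx": -0.01,"ty": -0.04,"tz": 0.13,"rx": 0.0,"ry": 0.0,"rz": 0.0,"claw": 0.0},
    {"tx": -0.02,"ty": -0.085,"tz": 0.15,"rx": 0.0,"ry": 0.0,"rz": 0.0,"claw": 0.0},
    {"tx": -0.03,"ty": -0.13,"tz": 0.15,"rx": 0.0,"ry": 0.0,"rz": 0.0,"claw": 0.0},
    {"tx": -0.04,"ty": -0.175,"tz": 0.15,"rx": 0.0,"ry": 0.0,"rz": 0.0,"claw": 0.0},
    {"tx": -0.05,"ty": -0.22,"tz": 0.15,"rx": 0.0,"ry": 0.0,"rz": 0.0,"claw": 0.0},
    {"tx": -0.06,"ty": -0.265,"tz": 0.15,"rx": 0.0,"ry": 0.0,"rz": 0.0,"claw": 0.0}
  ]
}}

```text
clock: 6.2
eef_pos: [459.4, -190.0, 389.2]
tool_rot: [-3.14, 0.0, 1.386]
force: [-0.4, 0.1, -0.5]
width: 0.0
```

>>> {"op": "apply_moves", "data": {
  "increments": [
    {"tx": -0.01,"ty": -0.045,"tz": 0.0,"rx": 0.0,"ry": 0.0,"rz": 0.0,"claw": 0.0},
    {"tx": -0.02,"ty": -0.09,"tz": 0.0,"rx": 0.0,"ry": 0.0,"rz": 0.0,"claw": 0.0},
    {"tx": -0.03,"ty": -0.13,"tz": 0.0,"rx": 0.0,"ry": 0.0,"rz": 0.0,"claw": 0.0},
    {"tx": -0.03,"ty": -0.17,"tz": 0.0,"rx": 0.0,"ry": 0.0,"rz": 0.0,"claw": 0.0},
    {"tx": -0.03,"ty": -0.17,"tz": 0.0,"rx": 0.0,"ry": 0.0,"rz": 0.0,"claw": 0.0},
    {"tx": -0.03,"ty": -0.17,"tz": 0.0,"rx": 0.0,"ry": 0.0,"rz": 0.0,"claw": 0.0}
  ]
}}

```text
clock: 6.8
eef_pos: [430.0, -358.4, 388.4]
tool_rot: [-3.139, -0.001, 1.384]
force: [-0.2, 1.0, -0.8]
width: 0.1
```

```bash
python3 - <<'E'
from h import *
S=get_image("side");T=get_image("top");print(read_state()["force"],read_state()["eef_pos"])
a=cv2.resize(S[120:330,150:320],(388,480));b=cv2.resize(T[150:310,250-110:370],(690,480))[:,:410]
b=cv2.resize(T[150:310,230:367],(411,480))
cv2.imwrite("pics/c5.png",cv2.convertScaleAbs(np.hstack([a,b])[:,:,::-1],alpha=1.6))
rs,_,_=orange(S,(180,150,260,215));rt,_,_=orange(T,(230,200,320,270));print(rs,rt,tri(rs[0],rt[0]))
E
```

```text
[-0.059 -0.13   0.069] [ 431.12  -356.516  389.036]
((213.1538543701172, 183.76922607421875), (15.689291000366211, 17.258220672607422), 78.69007110595703) ((280.81536865234375, 243.1769256591797), (33.942138671875, 19.032155990600586), 15.255120277404785) (array([520.91 ,  77.181, 254.359]), np.float64(0.2664933983141975))
```

View pics/c5.png

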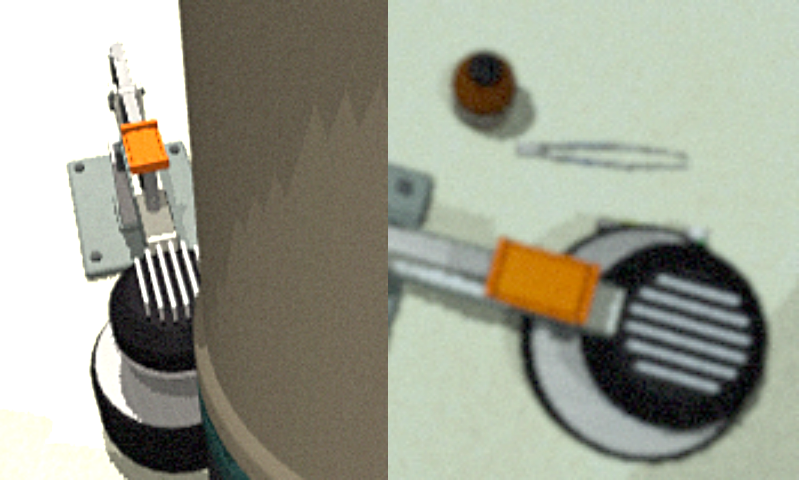

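The paddle triangulates to (521, 77, 254.4), which matches the 254 mm expected with the arm level and the pawl seated. The robot is clear, and the bottle, tweezers and coater look undisturbed.

```bash
python3 -c "
from cell import *
print(finish_job())"
```

```text
the job is handed in; nothing more can be done
None
```

The lamp arm is down on its stop with the pawl back in the bottom notch, and I handed the job in at about 7 s on the robot clock. No verdict was reported.

- **What I did:** I found the arm raised in the 0.26 rad notch. With the fingers closed I pressed the paddle and followed its arc down at 0.3 to 0.4 rad/s with 2 to 3 N on it. I held it briefly against the stop, with at most about 16 N measured, then lifted off and moved away.
- **Final checks:** The paddle top triangulated to z = 254.4 mm, against 254 mm expected with the arm level and the paddle up. The wrist force is about 0, with the gripper well clear.
- **Coater, bottle and tweezers:** They look unmoved in the last pictures. The chip box was outside that last view; it was in place in the picture before, and the robot did not go near it.
- **What was weaker:** I never measured the pawl or arm angle directly; both are inferred from the paddle's position. My early estimate put the lamp's level position about 11 mm from the coater centre, inside the 30 mm allowed, and I did not recompute it at the end. First contact was hard to tell from force alone, so I used a picture that showed the lamp already sinking.

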